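# Mark the spoon blanks on the hand press

### The job

Lift the brass cup off the bed of the marking press and stand it upright on the cork mat. Then mark every spoon blank on the bench, one by one in the order copper, brass, bright steel, black iron (skip those that are not there): lay it flat on the bed with the centre of its round end under the punch, let go of it, press the red plunger right down to its stop, let it come up, and lay the blank flat in the red tray. Leave everything else on the bench where it is.

Things in the scene. Friction and masses are not known exactly. Their poses are not given: they have to be found in the camera images.
- blank_copper: spoon blank, copper, orange-brown, about 0.3 kg: flat bar 12 mm thick, 158 long, shank 22 wide, round disc 44 across at one end. Origin at mid thickness; x along the shank to the round end (shank from x=-80, disc centre +56, tip +78), z up (both faces are alike, either may lie up). Lies at the left, round end away from the robot (yaw within 0.3). None from the start if absent.
- blank_brass: spoon blank, brass, yellow gold, about 0.3 kg: flat bar 12 mm thick, 158 long, shank 22 wide, round disc 44 across at one end. Origin at mid thickness; x along the shank to the round end (shank from x=-80, disc centre +56, tip +78), z up (both faces are alike, either may lie up). Lies at the left, round end away from the robot (yaw within 0.3). None from the start if absent.
- blank_steel: spoon blank, bright steel, silver grey, about 0.3 kg: flat bar 12 mm thick, 158 long, shank 22 wide, round disc 44 across at one end. Origin at mid thickness; x along the shank to the round end (shank from x=-80, disc centre +56, tip +78), z up (both faces are alike, either may lie up). Lies at the left, round end away from the robot (yaw within 0.3). None from the start if absent.
- blank_black: spoon blank, blackened iron, black, about 0.3 kg: flat bar 12 mm thick, 158 long, shank 22 wide, round disc 44 across at one end. Origin at mid thickness; x along the shank to the round end (shank from x=-80, disc centre +56, tip +78), z up (both faces are alike, either may lie up). Lies at the left, round end away from the robot (yaw within 0.3). None from the start if absent.
- cup: small squat brass cup, open on top, 56 mm diameter (40 at the foot, full width from 14 above the foot), 42 high, about 0.2 kg; origin at the centre of its foot, z up. It stands upright on the bed of the press, in the way of the blanks, 80 to 115 mm in front of the punch axis.
- mat: round cork mat on the bench, 110 mm diameter, 3 thick, fixed; origin at the centre of its underside.
- tray: open red tray for the finished blanks, fixed to the bench; outside 220 mm (its x) by 240 (its y), 30 high, walls and floor 5 thick; origin at the centre of its underside.
- press: hand marking press, fixed. Origin on the bench right under the punch axis; x points from its open front (robot's side) to its back. Bed: flat black plate, top 15 mm above the bench, x = -150 to +110, 120 wide. Green column 60 wide at x = +60 to +110, 155 high; from it an arm 44 wide (heights 110 to 150) reaches forward to the punch.
- punch_spot (a point): point on the top of the press's bed (15 mm above the bench) right under the punch; axes as the press's. Above it hang a steel sleeve 36 mm across (100 to 160 above the bench) and in it the 16 mm punch rod, whose tip is 31 above the bed at rest: a blank has to be slid in low from the front and drawn out the same way.
- plunger_top (a point): centre of the top face of the red plunger head, a knob of 50 mm diameter, 200 above the bench at rest; it goes down with the plunger.
- plunger (a joint): travel of the spring plunger (m): 0 at rest (up), 0.020 at its stop (down). The spring needs about 7 N to start and 14 N at the stop and lifts the plunger again when let go; at the stop the punch tip just touches a 12 mm blank lying on the bed.
- tin: bystander: small yellow tin with a white lid, 44 mm diameter, 36 high, standing between press and tray; origin at the centre of its foot.
- mallet: bystander: wooden mallet lying at the far left, 230 mm long, 44 high; origin below the middle of the handle.
- copper_mark (a point): centre of the round end of blank_copper, at mid thickness (x = +56 mm, 6 mm below the top face).
- brass_mark (a point): centre of the round end of blank_brass, at mid thickness (x = +56 mm, 6 mm below the top face).
- steel_mark (a point): centre of the round end of blank_steel, at mid thickness (x = +56 mm, 6 mm below the top face).
- black_mark (a point): centre of the round end of blank_black, at mid thickness (x = +56 mm, 6 mm below the top face).

How it is judged (in metres and radians):
On the way, in this order (a step that is already met when the one before it is completed fails the run):
1. the cup stands upright on the cork mat, let go (horizontal distance between cup and mat below 0.035 m and angle between cup's own z axis and vertical below 0.15 rad and height (world z) of cup below 0.012 m and linear speed of cup below 0.02 m/s and contact force between cup and the fingers below 0.1 N), for 0.2 s.
2. the plunger is pressed to its stop (within 2 mm) with the copper blank flat on the bed, let go, the centre of its round end within 10 mm of the punch axis (distance between plunger_top and copper_mark below 0.1612 m and horizontal distance between blank_copper and punch_spot below 0.07 m and angle between the z axis of blank_copper and the z axis of press, either way round below 0.06 rad and horizontal distance between copper_mark and punch_spot below 0.01 m and contact force between blank_copper and the fingers below 0.5 N), for 0.1 s.
3. the plunger is pressed to its stop (within 2 mm) with the brass blank flat on the bed, let go, the centre of its round end within 10 mm of the punch axis (distance between plunger_top and brass_mark below 0.1612 m and horizontal distance between blank_brass and punch_spot below 0.07 m and angle between the z axis of blank_brass and the z axis of press, either way round below 0.06 rad and horizontal distance between brass_mark and punch_spot below 0.01 m and contact force between blank_brass and the fingers below 0.5 N), for 0.1 s.
4. the plunger is pressed to its stop (within 2 mm) with the bright steel blank flat on the bed, let go, the centre of its round end within 10 mm of the punch axis (distance between plunger_top and steel_mark below 0.1612 m and horizontal distance between blank_steel and punch_spot below 0.07 m and angle between the z axis of blank_steel and the z axis of press, either way round below 0.06 rad and horizontal distance between steel_mark and punch_spot below 0.01 m and contact force between blank_steel and the fingers below 0.5 N), for 0.1 s.
5. the plunger is pressed to its stop (within 2 mm) with the blackened iron blank flat on the bed, let go, the centre of its round end within 10 mm of the punch axis (distance between plunger_top and black_mark below 0.1612 m and horizontal distance between blank_black and punch_spot below 0.07 m and angle between the z axis of blank_black and the z axis of press, either way round below 0.06 rad and horizontal distance between black_mark and punch_spot below 0.01 m and contact force between blank_black and the fingers below 0.5 N), for 0.1 s.
At the end, for the whole second after the job is handed in: The cup stands upright on the cork mat (its centre within 35 mm of the mat's), every blank present lies flat (within 0.12 rad) and at rest inside the red tray, and the plunger is up again (within 3 mm) (horizontal distance between cup and mat below 0.035 m and angle between cup's own z axis and vertical below 0.15 rad and height (world z) of cup below 0.012 m and linear speed of each of cup, blank_copper, blank_brass, blank_steel, blank_black below 0.02 m/s and value of joint plunger below 0.003 m and x of blank_copper in the frame of tray between -0.06 and 0.06 m and y of blank_copper in the frame of tray between -0.11 and 0.11 m and z of each of blank_copper, blank_brass, blank_steel, blank_black in the frame of tray below 0.04 m and angle between the z axis of each of blank_copper, blank_brass, blank_steel, blank_black and the z axis of tray, either way round below 0.12 rad and x of blank_brass in the frame of tray between -0.06 and 0.06 m and y of blank_brass in the frame of tray between -0.11 and 0.11 m and x of blank_steel in the frame of tray between -0.06 and 0.06 m and y of blank_steel in the frame of tray between -0.11 and 0.11 m and x of blank_black in the frame of tray between -0.06 and 0.06 m and y of blank_black in the frame of tray between -0.11 and 0.11 m); the robot touches nothing.
It fails at once if a bystander (tin, mallet) is moved more than 30 mm (distance of any of tin, mallet from where it was at the start of the episode above 0.03 m).
Of blank_copper, blank_brass, blank_steel, blank_black only 2 to 3 are there at a start; the rules pass over those that are not, and their reading is None.
At some moment in a run one of blank_copper, blank_brass, blank_steel, blank_black may be knocked a few centimetres aside while the robot is not near it.
Once in a run the grip may slacken for a moment while it holds something.
It also fails if it takes over 210 s, if anything falls off the work surface, if the arm or the gripper's body presses on something with over 40 N, if the wrist force passes 120 N, or if a joint passes its speed limit or range.

### The arm

A 6-joint arm with a two-finger parallel gripper is mounted at the origin on the work surface. World frame = base frame: x ahead of the robot, y to its left, z up, the work surface at z = 0. Lengths are in m, angles in degrees, forces in N, time in s.
With the tool pointing down it reaches from about 0.4 to 0.825 m from the base axis. Payload 7 kg.
Tool frame: the origin (TCP) lies midway between the tips of the shut fingers; the grasp point (between the pads) lies r.grip_depth behind it (r.grip_depth is the distance from the TCP to the grasp point, in m); z points along the fingers, y is the line along which they close (so a half turn about z gives the same grasp; the last joint's range is limited). The gripper opens to 88 mm and grips with 3 to 60 N. Pads are 19 mm wide; open, the fingers measure 130 mm over their backs; the gripper's body (78 mm by 193 mm) begins 47 mm behind the grasp point.
Start: joints at [16.507, 20.546, 0.682, 0, -70.136, -16.507], TCP at [0.675, -0, 0.227] pointing down, gripper open.
Joint ranges: [-176.03, 176.03], [-82.01, 121.73], [-58.28, 71.71], [-173.87, 95.51], [-174.79, -0.11], [-173.66, 173.66]. Speed limits (degrees/s): [136.94, 136.94, 172.46, 180, 180, 180].

### API

Orientations are given as [roll, pitch, yaw] about the fixed x, y, z axes, in that order (R = Rz(yaw) Ry(pitch) Rx(roll)).
In Python, from plant import r gives the robot as it stands.
- The arm moves only by the shell command python3 drive.py 'ROWS' [OPENING] [FORCE]. ROWS is a JSON list of rows, 1 to 12 of them, each an object with the fields trans (a list: dx, dy, dz in normalised numbers (1 is 1 m)), r (a list: a rotation vector rx, ry, rz in shares of pi rad (1.0 is pi rad)); a field left out counts as zero; each row is the pose to reach, as a shift and turn from the pose commanded when the command began, along the tool's axes at that moment; what a row does not reach only later rows make up. A row lasts 1/12 s, in which the tool goes at most 0.0417 m and 7.16 degrees, less where a joint would pass 70% of its speed; a pose out of reach is approached as far as the arm can. OPENING is the finger opening in m, set as the command begins (- or left out keeps the last). The fingers move at their own pace and stop on an object; FORCE is the grip in N (left out, the last holds). Time passes only in rows, so rows that do not move let the fingers close. It prints the time, the measured TCP pose, the force, the opening and the grip force at its end. Shift and turn numbers lie between -1 and 1, and a call with a number outside is refused. Input that does not fit is refused with a message, and nothing moves.
- r.get_state(): the state, without advancing time (a new reading comes with each control period).
- r.capture(name): name is "scene" or "side" or "wrist"; returns a dict with "frame" (400x640x3 uint8, red, green, blue), "z_map" (400x640 float32, m along the optical axis (not along the pixel's ray), 0 where there is no reading), "fx", "fy", "cx", "cy" (pixels), "cam_to_world" (4x4, takes a point from camera to world coordinates). Camera axes: x right, y down, z forward; pixel columns grow to the right and rows downward; lengths in m; the calibration is good to about 2 mm. The wrist camera is an equidistant fisheye: a pixel r from the principal point sees the ray r / f radians off the axis. A picture is of the moment at which its call begins.
- r.close_job(): hands the job in; it is judged then, once.
The state is a dict: "time_s": time; "joints": joint angles; "qd": joint speeds; "joint_torque": joint torques, N m; "tcp_pos": TCP position; "eef_rot": TCP orientation; "contact_force": force on the tool from outside, world axes, zero at the start; "moment": the same for the moment, N m; "gripper_width": finger opening in m; "gripper_force": force on a finger pad.
Only numpy, scipy, OpenCV 4.12 (cv2) and the standard library are available. Lean on these libraries where they do the work, as an engineer would, in place of code of your own. Each camera call takes 0.05 s, during which the arm holds its last target. There are 200 camera calls.

## Working session

There is one attempt and no reset: what is moved stays moved. The work goes in short steps, Python scripts to look and compute and a shell command to move; the robot and the scene stay as the last step left them, time stands still between calls to the robot, and variables do not carry over. Pictures are saved under pics/ and viewed, at most 14 in all, crops included, and the job is handed in when it is done.

```bash
ls; mkdir -p pics; cat > h.py <<'E'
import numpy as np, cv2
from plant import r
def cap(n):
    c=r.capture(n); return c
def pts(c):
    z=c["z_map"]; v,u=np.mgrid[:z.shape[0],:z.shape[1]]
    P=np.stack([(u-c["cx"])/c["fx"]*z,(v-c["cy"])/c["fy"]*z,z,np.ones_like(z)],-1)@np.array(c["cam_to_world"]).T
    P=P[...,:3]; P[z<=0]=np.nan; return P
E
python3 - <<'E'
from h import *
c=cap("scene");d=cap("side")
for n,x in(("scene",c),("side",d)):
    cv2.imwrite(f"pics/{n}0.png",x["frame"][:,:,::-1]); np.savez(f"{n}0.npz",**x)
    print(n,np.round(x["cam_to_world"],3).tolist(),x["fx"])
print(r.get_state(),r.grip_depth)
E
```

```text
drive.py
pics
plant.py
scene [[-0.637, 0.653, -0.411, 1.046], [0.771, 0.543, -0.332, 0.492], [0.007, -0.528, -0.849, 1.157], [0.0, 0.0, 0.0, 1.0]] 474.39287850237884
side [[0.897, -0.305, 0.32, 0.115], [-0.442, -0.586, 0.68, -0.788], [-0.02, -0.751, -0.66, 1.009], [0.0, 0.0, 0.0, 1.0]] 478.867037607245
{'time_s': 0.1, 'joints': array([ 1.65078606e+01,  2.05858278e+01,  6.39780077e-01, -1.67696086e-02,
       -7.01351605e+01, -1.65083566e+01]), 'qd': array([-0.07831231, -0.0154435 ,  0.13174801,  0.0650966 ,  0.08675278,
       -0.04144899]), 'joint_torque': array([-1.42273191e-03, -5.84165347e+01,  2.93752134e+01,  7.01551259e+00,
        1.01412315e-02, -6.66964229e-05]), 'tcp_pos': array([ 6.74574958e-01, -1.83100297e-05,  2.25742132e-01]), 'eef_rot': array([ 1.79917659e+02, -7.96209476e-03, -9.00061998e+01]), 'contact_force': array([ 0.96531009,  0.97524431, -0.35943117]), 'moment': array([ 0.00715045, -0.05759404,  0.03141749]), 'gripper_force': 0.0, 'gripper_width': 0.0877281926829152} 0.0188
```

View pics/scene0.png

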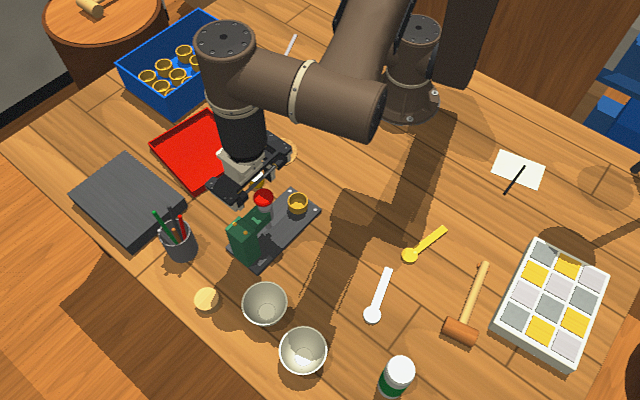

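View pics/side0.png

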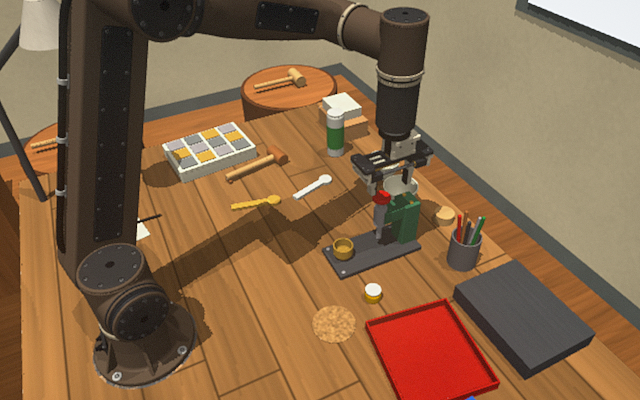

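The scene picture shows the brass blank (410,255)-(447,228), the steel one (373,315)-(390,268), the cup (298,203) and the red plunger (263,198). The side picture shows the mat (334,323), tin (373,292) and tray (430,350). I see no copper or black blank so far.

```bash
cat >> h.py <<'E'
def axis_fit(Q):
    """Q: Nx2 top-face points of a blank -> centre of disc, yaw, origin"""
    m=Q.mean(0); w,V=np.linalg.eigh(np.cov((Q-m).T)); a=V[:,1]
    if a[0]<0:a=-a
    s=(Q-m)@a; n=np.array([-a[1],a[0]]); t=(Q-m)@n
    lo,hi=np.percentile(s,[.3,99.7]); sh=s<lo+.085
    k=np.polyfit(s[sh],t[sh],1); d=a+k[0]*n; d/=np.linalg.norm(d)
    e=s>hi-.044; mk=np.array([(hi-.022),(np.percentile(t[e],1)+np.percentile(t[e],99))/2])
    mark=m+a*mk[0]+n*mk[1]
    return mark,np.arctan2(d[1],d[0]),hi-lo
def rgbhsv(c): return cv2.cvtColor(np.ascontiguousarray(c["frame"]),cv2.COLOR_RGB2HSV)
def comps(mask,minA=60):
    n,l,st,ce=cv2.connectedComponentsWithStats(mask.astype(np.uint8))
    return [(l==i,st[i],ce[i]) for i in range(1,n) if st[i,4]>=minA]
def toolrel(p,yaw=None):
    """world delta -> tool axes for target TCP p"""
    from scipy.spatial.transform import Rotation as R
    s=r.get_state(); M=R.from_euler("xyz",s["eef_rot"],degrees=True).as_matrix()
    return np.round(M.T@(np.array(p)-s["tcp_pos"]),4)
E
python3 - <<'E'
from h import *
for n in("scene","side"):
    c=dict(np.load(n+"0.npz")); P=pts(c); h=rgbhsv(c); H,S,V=[h[...,i].astype(int) for i in range(3)]
    z=P[...,2]; X=P[...,0];Y=P[...,1]
    inb=(X>.3)&(X<.95)&(np.abs(Y)<.6)
    # raised comps 7-18mm
    for m,st,ce in comps(inb&(z>.007)&(z<.018),80):
        q=P[m]; print(n,"low",np.round(ce),st[4],np.round(np.median(q,0),3),np.round(q[:,:2].min(0),3),np.round(q[:,:2].max(0),3),np.median(h[m],0))
    for nm,mk in (("red",((H<6)|(H>174))&(S>150)&(V>80)),("green",(H>50)&(H<85)&(S>80)),("gold",(H>18)&(H<30)&(S>160)),("white",(S<40)&(V>200))):
        for m,st,ce in comps(inb&mk,40):
            q=P[m]; print(n,nm,np.round(ce),st[4],np.round(np.median(q,0),3),np.round(np.percentile(q,2,axis=0),3),np.round(np.percentile(q,98,axis=0),3))
E
```

```text
scene low [181. 109.] 127 [ 0.521 -0.5    0.013] [ 0.423 -0.599] [ 0.564 -0.494] [107. 203.  99.]
scene low [183. 127.] 187 [ 0.563 -0.453  0.011] [ 0.464 -0.471] [ 0.669 -0.406] [  2. 204.  91.]
scene low [282. 230.] 1962 [0.628 0.037 0.015] [ 0.503 -0.05 ] [0.772 0.073] [45.  8. 98.]
scene low [422. 245.] 500 [0.431 0.351 0.012] [0.339 0.317] [0.494 0.378] [ 27. 176. 245.]
scene low [378. 298.] 601 [0.627 0.344 0.012] [0.533 0.31 ] [0.687 0.38 ] [ 90.   2. 246.]
scene low [266. 309.] 343 [0.823 0.144 0.012] [0.789 0.118] [0.857 0.183] [ 26.  44. 171.]
scene low [303. 354.] 379 [0.847 0.288 0.013] [0.818 0.259] [0.883 0.325] [ 27.  42. 190.]
scene red [191. 151.] 3743 [ 0.609 -0.373  0.006] [ 0.475 -0.467 -0.   ] [ 0.702 -0.237  0.031]
scene red [263. 197.] 282 [0.664 0.011 0.2  ] [ 0.641 -0.01   0.192] [0.684 0.032 0.204]
scene red [182. 226.] 91 [ 0.823 -0.121  0.117] [ 0.78  -0.228  0.005] [ 0.831 -0.116  0.17 ]
scene green [247. 235.] 1450 [0.745 0.023 0.147] [ 0.675 -0.016  0.021] [0.771 0.039 0.158]
scene green [164. 226.] 166 [ 0.851 -0.158  0.116] [ 0.835 -0.231  0.037] [ 0.
[... 2318 characters left out ...]
9 [ 0.845 -0.166  0.134] [ 0.841 -0.173  0.081] [ 0.873 -0.145  0.186]
side gold [257. 203.] 347 [0.418 0.346 0.011] [ 0.339  0.316 -0.001] [0.485 0.37  0.016]
side gold [343. 248.] 341 [0.552 0.02  0.043] [ 0.523 -0.011  0.023] [0.574 0.043 0.059]
side gold [372. 299.] 107 [ 0.545 -0.156  0.018] [ 0.534 -0.161  0.001] [ 0.569 -0.137  0.029]
side white [342. 109.] 214 [0.813 0.538 0.14 ] [0.746 0.463 0.106] [0.912 0.597 0.174]
side white [225. 155.] 129 [0.388 0.587 0.049] [0.302 0.575 0.043] [0.496 0.598 0.055]
side white [313. 185.] 216 [0.616 0.338 0.012] [0.537 0.312 0.006] [0.68  0.371 0.017]
side white [373. 289.] 156 [ 0.554 -0.141  0.036] [ 0.536 -0.158  0.031] [ 0.573 -0.122  0.041]
```

```bash
cat > meas.py <<'E'
from h import *
import sys
def report(cams):
  for n in cams:
    c=cap(n) if isinstance(n,str) else n; P=pts(c); h=rgbhsv(c); H,S,V=[h[...,i].astype(int) for i in range(3)]
    z=P[...,2]; X=P[...,0];Y=P[...,1]; inb=(X>.3)&(X<.95)&(Y<.56)&(Y>-.6)
    for m,st,ce in comps((Y>.2)&(Y<.45)&inb&(z>.008)&(z<.018)&(X<.78),100):
        mk,yw,L=axis_fit(P[m][:,:2]); print("blank",np.median(h[m],0),"mark",np.round(mk,4),"yaw",round(np.degrees(yw),1),"L",round(L,3),st[4])
if __name__=="__main__": report(sys.argv[1:])
E
python3 - <<'E'
from meas import *
U=[]
for n in("scene","side"):
    c=dict(np.load(n+"0.npz")); report([c]); P=pts(c); h=rgbhsv(c); H,S,V=[h[...,i].astype(int) for i in range(3)]
    z=P[...,2]; X=P[...,0];Y=P[...,1]
    for lo,hi,ok in((.012,.018,(X>.48)&(X<.79)&(np.abs(Y)<.1)),(-1,.034,(X>.45)&(Y<-.2)&(X<.72)&((H<6)|(H>174))&(S>150))):
        m=comps((z>lo)&(z<hi)&ok,300); m=max(m,key=lambda a:a[1][4])[0]
        print(n,cv2.minAreaRect(P[m][:,:2].astype(np.float32)))
    m=(((H<6)|(H>174))&(S>150)&(z>.197)&(z<.206)); print("plunger",cv2.minEnclosingCircle(P[m][:,:2].astype(np.float32)),np.median(P[m],0))
    m=(H>18)&(H<30)&(S>120)&(z>.052)&(z<.066)&(X>.5)&(X<.62)&(abs(Y)<.07); print("cup",cv2.minEnclosingCircle(P[m][:,:2].astype(np.float32)),P[m].mean(0))
    m=(z>.033)&(z<.043)&(X>.5)&(X<.6)&(Y<-.1)&(Y>-.18); print("tin",P[m].mean(0)) 
    ok=(z>.0015)&(z<.006)&(X>.35)&(X<.6)&(Y<-.02)&(Y>-.25)
    for m,st,ce in comps(ok,100): print("mat",cv2.minEnclosingCircle(P[m][:,:2].astype(np.float32)),st[4])
E
```

```text
blank [ 27. 176. 245.] mark [0.4722 0.3389] yaw -12.4 L 0.157 473
blank [ 90.   2. 246.] mark [0.6641 0.3582] yaw 16.8 L 0.157 589
scene ((0.6407068967819214, 0.01043560728430748), (0.12163492292165756, 0.26113036274909973), 89.13375854492188)
scene ((0.5837107300758362, -0.35484081506729126), (0.27398398518562317, 0.2205009162425995), 81.41016387939453)
plunger ((0.6623424887657166, 0.01080324873328209), 0.024266377091407776) [0.66268531 0.01029997 0.20018753]
cup ((0.5545397996902466, 0.01899963617324829), 0.029198022559285164) [0.55390008 0.01870885 0.05634242]
tin [ 0.55889432 -0.12975682  0.03589394]
blank [ 26.  16. 240.] mark [0.6609 0.357 ] yaw 16.6 L 0.158 246
blank [ 21. 177. 236.] mark [0.466  0.3375] yaw -10.7 L 0.155 283
side ((0.6376795768737793, 0.0075051449239254), (0.1244475394487381, 0.2618887424468994), 89.09477996826172)
side ((0.5815004706382751, -0.3439805507659912), (0.24097518622875214, 0.222268745303154), 81.85794830322266)
plunger ((0.6578187942504883, 0.0037353981751948595), 0.024390606209635735) [0.65729334 0.00217206 0.20000206]
cup ((0.551392138004303, 0.015351009555161), 0.030362065881490707) [0.54952942 0.01312794 0.05616605]
tin [ 0.55428359 -0.13926332  0.03665664]
mat ((0.43027785420417786, -0.17190073430538177), 0.07108232378959656) 1072
mat ((0.5514342784881592, -0.2320432960987091), 0.05065540224313736) 239
```

The manual's scale: turns go in shares of pi rad. Converting my numbers, -84 degrees / 180 = -0.4667.

```bash
python3 drive.py '[{"trans": [0,0.03,-0.02],"r": [0,0,-0.0389]},{"trans": [-0.005,0.06,-0.02],"r": [0,0,-0.0778]},{"trans": [-0.01,0.09,-0.02],"r": [0,0,-0.1167]},{"trans": [-0.016,0.122,-0.02],"r": [0,0,-0.1556]},{"trans": [-0.016,0.122,-0.02],"r": [0,0,-0.1944]},{"trans": [-0.016,0.122,-0.02],"r": [0,0,-0.2333]},{"trans": [-0.016,0.122,-0.02],"r": [0,0,-0.2722]},{"trans": [-0.016,0.122,-0.02],"r": [0,0,-0.3111]},{"trans": [-0.016,0.122,-0.02],"r": [0,0,-0.35]},{"trans": [-0.016,0.122,-0.02],"r": [0,0,-0.3889]},{"trans": [-0.016,0.122,-0.02],"r": [0,0,-0.4278]},{"trans": [-0.016,0.122,-0.02],"r": [0,0,-0.4667]}]' 0.088 20
python3 drive.py '[{"r": [0,0,-0.0333]},{"r": [0,0,-0.0333]},{"r": [0,0,-0.0333]}]'
python3 - <<'E'
from h import *
c=cap("wrist"); cv2.imwrite("pics/w1.png",c["frame"][:,:,::-1]); np.savez("w1.npz",**c)
print(c["fx"],c["cx"],c["cy"],np.round(c["cam_to_world"],3).tolist(),r.get_state()["joints"])
for n in("side","scene"):
    c=cap(n); P=pts(c); h=rgbhsv(c); H,S,V=[h[...,i].astype(int) for i in range(3)]
    z=P[...,2];X=P[...,0];Y=P[...,1]; 
    for m,st,ce in comps((X>.3)&(X<.52)&(Y>-.35)&(Y<-.03)&(z>.0016)&(z<.006)&(V>130),80): print(n,"mat",np.round(ce),st,cv2.minEnclosingCircle(P[m][:,:2].astype(np.float32)),P[m].mean(0))
    m=(H>18)&(H<30)&(S>120)&(z>.05)&(z<.066)&(X>.5)&(X<.62)&(abs(Y)<.07); print(n,"cup",m.sum(),P[m].mean(0))
E
```

```text
time_s: 1.1
tcp_pos: [0.5527, 0.0159, 0.2462]
eef_rot: [180.0, 0.0, -5.7]
contact_force: [0.1, 0.2, -0.2]
gripper_width: 0.0876
gripper_force: 0.0
time_s: 1.35
tcp_pos: [0.5528, 0.0159, 0.2463]
eef_rot: [180.0, 0.0, -0.2]
contact_force: [0.0, -0.8, -0.2]
gripper_width: 0.0875
gripper_force: 0.0
309.70691628693146 321.881161920485 201.38451326253477 [[-0.002, -0.962, -0.274, 0.625], [-1.0, 0.002, 0.001, 0.016], [-0.0, 0.274, -0.962, 0.404], [0.0, 0.0, 0.0, 1.0]] [ 2.19409320e+01  8.35715656e+00 -1.30997940e+01 -6.32789978e-03
 -6.85659326e+01  6.78434012e+01]
side mat [334. 323.] [ 305  299   59   46 1051] ((0.4322390556335449, -0.158924400806427), 0.07345476001501083) [ 0.42971868 -0.16651071  0.00358415]
side mat [387. 351.] [370 325  36  51 353] ((0.49833059310913086, -0.2829711437225342), 0.06832122802734375) [ 0.50545935 -0.29069988  0.00442674]
side cup 116 [0.55013201 0.01364313 0.05525786]
scene mat [232. 144.] [217 132  31  25 176] ((0.5065698623657227, -0.2909334897994995), 0.05919741094112396) [ 0.50435527 -0.29433267  0.00405565]
scene mat [277. 155.] [258 140  40  29 324] ((0.4362823963165283, -0.16064882278442383), 0.06350021064281464) [ 0.44829344 -0.1582254   0.00357629]
scene cup 114 [0.55426812 0.0191739  0.05575004]
```

View pics/w1.png

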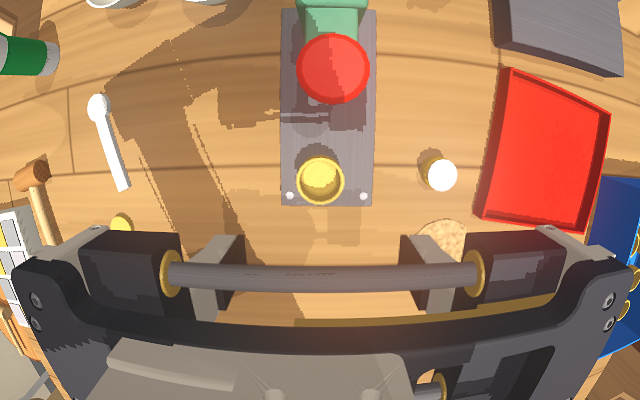

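The wrist picture shows the cup at (320,180), the knob at (333,68), the bed edges at x 281 to 376, and the steel blank at (98,105)-(122,188). I'll refine the positions from it.

```bash
cat >> h.py <<'E'
def wpts(c):
    z=c["z_map"]; v,u=np.mgrid[:z.shape[0],:z.shape[1]]; x=u-c["cx"]; y=v-c["cy"]; rr=np.hypot(x,y)+1e-9
    t=np.tan(np.minimum(rr/c["fx"],1.5)); P=np.stack([x/rr*t*z,y/rr*t*z,z,np.ones_like(z)],-1)@np.array(c["cam_to_world"]).T
    P=P[...,:3]; P[z<=0]=np.nan; return P
E
python3 - <<'E'
from h import *
c=dict(np.load("w1.npz")); P=wpts(c); h=rgbhsv(c); H,S,V=[h[...,i].astype(int) for i in range(3)]
z=P[...,2];X=P[...,0];Y=P[...,1]
ok=(X>.48)&(X<.79)&(np.abs(Y)<.1)
m=max(comps(ok&(z>.011)&(z<.019),300),key=lambda a:a[1][4])[0]; print("bed",cv2.minAreaRect(P[m][:,:2].astype(np.float32)),np.median(z[m]))
m=((H<6)|(H>174))&(S>130)&(z>.195)&(z<.206)&ok; print("knob",cv2.minEnclosingCircle(P[m][:,:2].astype(np.float32)),P[m].mean(0))
m=(z>.05)&(z<.064)&(X>.5)&(X<.6)&(abs(Y)<.07); print("cup",cv2.minEnclosingCircle(P[m][:,:2].astype(np.float32)),P[m].mean(0))
m=(z>.033)&(z<.043)&(X>.5)&(X<.62)&(Y<-.1)&(Y>-.18); print("tin",P[m].mean(0))
m=comps((Y>.2)&(Y<.45)&(z>.008)&(z<.018)&(X<.78)&(X>.5),300)
for a in m: print(axis_fit(P[a[0]][:,:2]))
m=((H<6)|(H>174))&(S>130)&(Y<-.15); print("tray",cv2.minAreaRect(P[m][:,:2].astype(np.float32)))
E
```

```text
bed ((0.6376488208770752, 0.009623967111110687), (0.12106592953205109, 0.2609812617301941), 89.17146301269531) 0.014715517096145159
knob ((0.6574714183807373, 0.009261377155780792), 0.024898886680603027) [0.65671237 0.00936447 0.19925661]
cup ((0.5505094528198242, 0.018961556255817413), 0.028146618977189064) [0.55030701 0.01877326 0.0559588 ]
tin [ 0.55535414 -0.13606245  0.03562691]
(array([0.66007608, 0.35648873]), np.float64(0.3049254032340859), np.float64(0.15433932963143368))
tray ((0.5796229839324951, -0.3594164252281189), (0.27969855070114136, 0.21869640052318573), 81.65009307861328)
```

```bash
python3 drive.py '[{"trans": [-0.002,-0.002,0.04]},{"trans": [-0.002,-0.002,0.08]},{"trans": [-0.002,-0.002,0.12]},{"trans": [-0.002,-0.002,0.15]},{"trans": [-0.002,-0.002,0.18]},{"trans": [-0.002,-0.002,0.2]},{"trans": [-0.002,-0.002,0.215]},{"trans": [-0.002,-0.002,0.218]},{"trans": [-0.002,-0.002,0.218]}]'
python3 drive.py '[{},{},{},{},{},{},{},{}]' 0.03 25
python3 drive.py '[{"trans": [0,0,-0.005]},{"trans": [0,0,-0.015]},{"trans": [0,0,-0.03]},{"trans": [0,0,-0.05]},{"trans": [0,0,-0.07]},{"trans": [0,0,-0.08]},{"trans": [0,0,-0.08]}]'
```

```text
time_s: 2.25
tcp_pos: [0.5504, 0.0177, 0.0276]
eef_rot: [179.9, 0.1, -0.1]
contact_force: [-0.6, -0.1, 0.9]
gripper_width: 0.0874
gripper_force: 0.0
time_s: 2.92
tcp_pos: [0.5513, 0.0181, 0.0291]
eef_rot: [-180.0, -0.0, 0.0]
contact_force: [-1.6, 1.0, 5.6]
gripper_width: 0.0541
gripper_force: 25.0
time_s: 3.5
tcp_pos: [0.5525, 0.0184, 0.1113]
eef_rot: [-179.9, -0.3, 0.0]
contact_force: [-0.1, -0.9, -3.2]
gripper_width: 0.0545
gripper_force: 25.0
```

```bash
python3 drive.py '[{"trans": [-0.01,0.015,0]},{"trans": [-0.025,0.035,0]},{"trans": [-0.04,0.06,0]},{"trans": [-0.055,0.085,0]},{"trans": [-0.07,0.11,0]},{"trans": [-0.09,0.135,0]},{"trans": [-0.105,0.155,0]},{"trans": [-0.115,0.172,0]},{"trans": [-0.12,0.182,0]},{"trans": [-0.12,0.182,0]},{"trans": [-0.12,0.182,0]}]'
python3 drive.py '[{"trans": [0,0,0.02]},{"trans": [0,0,0.04]},{"trans": [0,0,0.06]},{"trans": [0,0,0.075]},{"trans": [0,0,0.085]},{"trans": [0,0,0.09]},{"trans": [0,0,0.092]},{"trans": [0,0,0.093]},{"trans": [0,0,0.093]}]'
```

```text
time_s: 4.42
tcp_pos: [0.4305, -0.1644, 0.108]
eef_rot: [-180.0, 0.0, -0.1]
contact_force: [0.2, 0.3, -1.3]
gripper_width: 0.0545
gripper_force: 25.0
time_s: 5.17
tcp_pos: [0.4307, -0.1634, 0.0166]
eef_rot: [180.0, 0.1, 0.1]
contact_force: [-6.9, 4.9, 17.6]
gripper_width: 0.0546
gripper_force: 25.0
```

```bash
python3 drive.py '[{"trans": [0,0,-0.002]},{"trans": [0,0,-0.002]}]'
python3 drive.py '[{},{},{},{},{},{}]' 0.088
python3 drive.py '[{"trans": [0,0,-0.02]},{"trans": [0,0,-0.05]},{"trans": [0,0,-0.09]},{"trans": [0,0,-0.13]},{"trans": [0,0,-0.17]},{"trans": [0,0,-0.18]}]'
python3 - <<'E'
from meas import *
for n in("side","scene"):
    c=cap(n); P=pts(c); h=rgbhsv(c); H,S,V=[h[...,i].astype(int) for i in range(3)]
    z=P[...,2];X=P[...,0];Y=P[...,1]
    m=(H>15)&(H<30)&(S>100)&(z>.035)&(z<.055)&(X>.38)&(X<.5)&(Y<-.1)&(Y>-.23); print(n,"cup",m.sum(),P[m].mean(0),P[m].max(0),P[m].min(0))
    report([c])
    if n=="side": cv2.imwrite("pics/s2.png",c["frame"][100:400,150:,::-1])
E
```

```text
time_s: 5.33
tcp_pos: [0.432, -0.1636, 0.0182]
eef_rot: [180.0, -0.1, 0.1]
contact_force: [0.7, 0.8, -2.1]
gripper_width: 0.0546
gripper_force: 25.0
time_s: 5.83
tcp_pos: [0.431, -0.1641, 0.0175]
eef_rot: [180.0, 0.0, -0.0]
contact_force: [0.4, -0.2, 0.2]
gripper_width: 0.0861
gripper_force: 0.0
time_s: 6.33
tcp_pos: [0.4339, -0.1646, 0.2041]
eef_rot: [179.9, -0.5, 0.1]
contact_force: [0.8, -0.8, -0.1]
gripper_width: 0.0881
gripper_force: 0.0
side cup 190 [ 0.43034575 -0.1659146   0.0423591 ] [ 0.4583943  -0.13536907  0.04829114] [ 0.40326588 -0.19397136  0.03500221]
blank [ 21. 176. 240.] mark [0.4658 0.3359] yaw -11.1 L 0.155 281
scene cup 120 [ 0.43495219 -0.16158089  0.04203015] [ 0.46148112 -0.13192696  0.05026171] [ 0.40582299 -0.19097321  0.03532539]
blank [ 26. 180. 240.] mark [0.4708 0.3392] yaw -11.7 L 0.156 488
blank [ 83.   4. 241.] mark [0.6649 0.3581] yaw 17.0 L 0.157 589
```

View pics/s2.png

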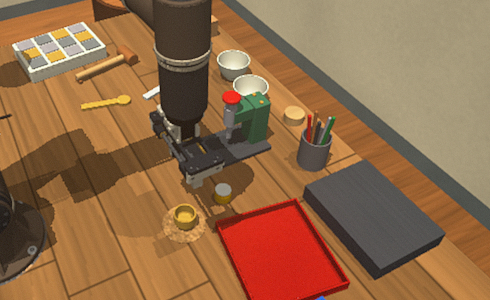

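The picture shows the cup upright on the mat at (185,217). Next is the brass blank.

Converted, 11.5 degrees / 180 = 0.0639.

```bash
python3 drive.py '[{"trans": [0.01,-0.035,0]},{"trans": [0.02,-0.07,0]},{"trans": [0.02,-0.105,0]},{"trans": [0.02,-0.14,0]},{"trans": [0.02,-0.175,0]},{"trans": [0.02,-0.21,0],"r": [0,0,0.0111]},{"trans": [0.02,-0.245,0],"r": [0,0,0.0222]},{"trans": [0.015,-0.28,0],"r": [0,0,0.0333]},{"trans": [0.005,-0.315,0],"r": [0,0,0.0444]},{"trans": [-0.005,-0.35,0],"r": [0,0,0.0528]},{"trans": [-0.015,-0.385,0],"r": [0,0,0.0611]},{"trans": [-0.025,-0.42,0],"r": [0,0,0.0639]}]'
python3 drive.py '[{"trans": [-0.01,-0.03,0]},{"trans": [-0.015,-0.06,0]},{"trans": [-0.015,-0.09,0]},{"trans": [-0.02,-0.096,0]},{"trans": [-0.02,-0.096,0]},{"trans": [-0.02,-0.096,0]}]' 0.06
cat > wb.py <<'E'
from h import *
c=cap("wrist"); P=wpts(c); h=rgbhsv(c); z=P[...,2]; Y=P[...,1]; X=P[...,0]
import sys
H,S,V=[h[...,i].astype(int) for i in range(3)]
for a in comps((Y>.2)&(Y<.5)&(z>.007)&(z<.018)&(X<.8)&(X>.25),300):
    mk,yw,L=axis_fit(P[a[0]][:,:2]); print("mark",np.round(mk,4),"yaw",round(np.degrees(yw),1),"L",round(L,3),a[1][:5],"hsv",np.median(h[a[0]],0),"z",np.median(z[a[0]]))
s=r.get_state(); print(np.round(s["tcp_pos"],4),np.round(s["eef_rot"],1),np.round(s["joints"]))
cv2.imwrite(f"pics/{sys.argv[1]}.png",c["frame"][:,:,::-1])
E
python3 wb.py w2
```

```text
time_s: 7.43
tcp_pos: [0.4046, 0.2571, 0.1963]
eef_rot: [179.9, 0.1, -11.6]
contact_force: [0.2, -1.1, -0.5]
gripper_width: 0.0875
gripper_force: 0.0
time_s: 7.93
tcp_pos: [0.4048, 0.3535, 0.196]
eef_rot: [179.8, 0.1, -11.5]
contact_force: [-0.4, -0.8, -1.6]
gripper_width: 0.0606
gripper_force: 0.0
mark [0.5971 0.3387] yaw 17.6 L 0.09 [ 282    0   57   67 1472] hsv [  0.   0. 255.] z 0.011696872754278276
mark [0.4661 0.3397] yaw -12.0 L 0.155 [ 303  103   41  135 3030] hsv [ 21. 153. 224.] z 0.011698550492273058
[0.405  0.353  0.1964] [ 1.799e+02  1.000e-01 -1.150e+01] [ 62.   9. -19.  -0. -62.  17.]
```

View pics/w2.png

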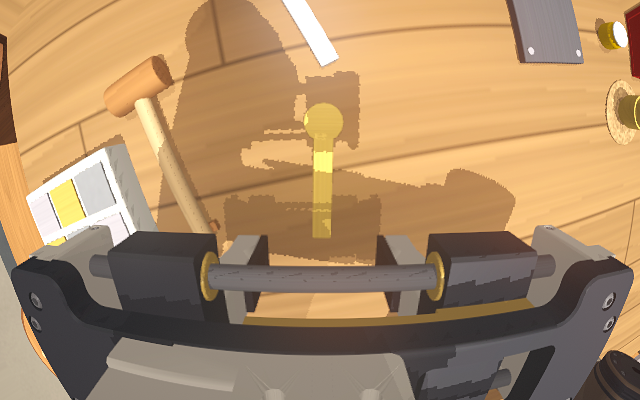

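The picture shows the brass blank at (323,120)-(322,237). The mallet handle end at (213,228) is clear of the fingers.

Converted, 0.3 degrees / 180 = 0.0017.

```bash
python3 drive.py '[{"trans": [-0.01,0.001,0.03],"r": [0,0,0.0017]},{"trans": [-0.0175,0.001,0.07],"r": [0,0,0.0017]},{"trans": [-0.0175,0.001,0.11],"r": [0,0,0.0017]},{"trans": [-0.0175,0.001,0.14],"r": [0,0,0.0017]},{"trans": [-0.0175,0.001,0.165],"r": [0,0,0.0017]},{"trans": [-0.0175,0.001,0.18],"r": [0,0,0.0017]},{"trans": [-0.0175,0.001,0.188],"r": [0,0,0.0017]},{"trans": [-0.0175,0.001,0.1925],"r": [0,0,0.0017]},{"trans": [-0.0175,0.001,0.1925],"r": [0,0,0.0017]},{"trans": [-0.0175,0.001,0.1925],"r": [0,0,0.0017]}]'
python3 drive.py '[{},{},{},{},{},{},{},{}]' 0.005 45
python3 drive.py '[{"trans": [0,0,-0.004]},{"trans": [0,0,-0.01]},{"trans": [0,0,-0.02]},{"trans": [0,0,-0.035]},{"trans": [0,0,-0.05]},{"trans": [0,0,-0.065]},{"trans": [0,0,-0.08]},{"trans": [0,0,-0.08]}]'
python3 - <<'E'
from h import *
from plant import r
c=cap("scene");P=pts(c);cv2.imwrite("pics/s3.png",cv2.resize(c["frame"][150:350,300:560,::-1],None,fx=2,fy=2))
E
```

```text
time_s: 8.82
tcp_pos: [0.3886, 0.3568, 0.0059]
eef_rot: [-179.9, -0.0, -11.8]
contact_force: [-0.3, 0.6, 0.5]
gripper_width: 0.0597
gripper_force: 0.0
time_s: 9.48
tcp_pos: [0.3881, 0.3565, 0.0052]
eef_rot: [180.0, -0.0, -11.8]
contact_force: [-0.7, -1.8, 1.8]
gripper_width: 0.0212
gripper_force: 45.0
time_s: 10.15
tcp_pos: [0.3892, 0.3582, 0.0886]
eef_rot: [-179.7, -0.1, -11.8]
contact_force: [-0.3, 0.7, -3.3]
gripper_width: 0.0214
gripper_force: 45.0
```

View pics/s3.png

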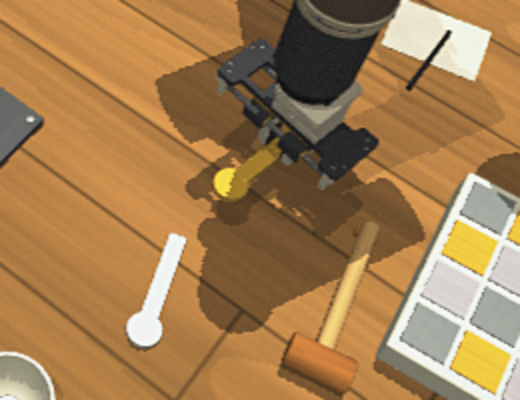

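The blank is held by its shank, with the disc forward at about (232,183) in the crop. I'll check the droop and the mark offset in the tool frame.

```bash
cat > held.py <<'E'
from h import *
from scipy.spatial.transform import Rotation as R
c=cap("wrist"); P=wpts(c); s=r.get_state(); M=R.from_euler("xyz",s["eef_rot"],degrees=True).as_matrix()
T=(P-s["tcp_pos"])@M   # tool frame
m=(abs(T[...,1])<.035)&(T[...,0]>.015)&(T[...,0]<.13)&(T[...,2]>-.03)&(T[...,2]<.035)
m=max(comps(m,50),key=lambda a:a[1][4])[0]; Q=T[m]
k=np.polyfit(Q[:,0],Q[:,2],1); tip=np.percentile(Q[:,0],99.7); e=Q[Q[:,0]>tip-.044]; sh=Q[Q[:,0]<tip-.05]
print("n",len(Q),"pitch slope deg",np.degrees(k[0]).round(2),"top z at tcp",k[1].round(4),"tip x",tip.round(4),"mark x",(tip-.022).round(4),"mark y",((np.percentile(e[:,1],1)+np.percentile(e[:,1],99))/2).round(4),"shank y(x)",np.polyfit(sh[:,0],sh[:,1],1).round(4))
print("tcp",s["tcp_pos"].round(4),s["eef_rot"].round(1),"w",s["gripper_width"].round(4),"F",s["contact_force"].round(1))
E
python3 held.py
```

```text
n 9771 pitch slope deg 0.87 top z at tcp -0.0078 tip x 0.1028 mark x 0.0808 mark y -0.0006 shank y(x) [ 0.011  -0.0012]Traceback (most recent call last):
  File "held.py", line 9, in <module>
    print("tcp",s["tcp_pos"].round(4),s["eef_rot"].round(1),"w",s["gripper_width"].round(4),"F",s["contact_force"].round(1))
                                                                ^^^^^^^^^^^^^^^^^^^^^^^^
AttributeError: 'float' object has no attribute 'round'
```

Converted, -10.9 degrees / 180 = -0.0606.

```bash
sed -i 's/s\["gripper_width"\].round(4)/s["gripper_width"]/' held.py; python3 drive.py '[{"trans": [0.005,0.012,0],"r": [0,0,-0.0056]},{"trans": [0.014,0.036,0],"r": [0,0,-0.0111]},{"trans": [0.026,0.064,0],"r": [0,0,-0.0167]},{"trans": [0.038,0.095,0],"r": [0,0,-0.0222]},{"trans": [0.052,0.13,0],"r": [0,0,-0.0278]},{"trans": [0.066,0.165,0],"r": [0,0,-0.0333]},{"trans": [0.08,0.2,0],"r": [0,0,-0.0389]},{"trans": [0.094,0.235,0],"r": [0,0,-0.0444]},{"trans": [0.107,0.268,0],"r": [0,0,-0.05]},{"trans": [0.119,0.298,0],"r": [0,0,-0.0556]},{"trans": [0.127,0.318,0],"r": [0,0,-0.0606]},{"trans": [0.131,0.3285,0],"r": [0,0,-0.0606]}]'
python3 drive.py '[{},{},{}]'
python3 held.py
python3 -c "
from h import *
print(toolrel([.45,.0096,.0275]),toolrel([.578,.0096,.0275]))"
```

```text
time_s: 11.25
tcp_pos: [0.4481, 0.0054, 0.0839]
eef_rot: [179.9, 0.1, -1.0]
contact_force: [-0.2, 0.1, -4.3]
gripper_width: 0.0213
gripper_force: 45.0
time_s: 11.5
tcp_pos: [0.4488, 0.0083, 0.0845]
eef_rot: [180.0, 0.1, -0.9]
contact_force: [0.4, -0.9, -3.8]
gripper_width: 0.0211
gripper_force: 45.0
n 9750 pitch slope deg 0.95 top z at tcp -0.0063 tip x 0.1025 mark x 0.0805 mark y 0.0003 shank y(x) [0.0001 0.    ]
tcp [0.4489 0.0086 0.0847] [180.    0.   -0.9] w 0.02093629766938527 F [-0.3  0.6 -4. ]
[ 0.0011 -0.001   0.0572] [ 0.1291 -0.0029  0.0571]
```

```bash
python3 drive.py '[{"trans": [0.001,-0.001,0.015]},{"trans": [0.001,-0.001,0.03]},{"trans": [0.001,-0.001,0.045]},{"trans": [0.001,-0.001,0.053]},{"trans": [0.001,-0.001,0.056]},{"trans": [0.001,-0.001,0.056]}]'
python3 drive.py '[{"trans": [0.01,0,0]},{"trans": [0.03,0,0]},{"trans": [0.05,-0.0005,0]},{"trans": [0.07,-0.001,0]},{"trans": [0.09,-0.0015,0]},{"trans": [0.107,-0.002,0]},{"trans": [0.118,-0.002,0]},{"trans": [0.125,-0.002,0]},{"trans": [0.128,-0.002,0]},{"trans": [0.128,-0.002,0]},{"trans": [0.128,-0.002,0]}]'
python3 held.py
python3 - <<'E'
from h import *
c=cap("wrist"); P=wpts(c); h=rgbhsv(c); H,S,V=[h[...,i].astype(int) for i in range(3)]
z=P[...,2]
m=((H<6)|(H>174))&(S>130)&(z>.19)&(z<.21)&(abs(P[...,1])<.1); print("knob",cv2.minEnclosingCircle(P[m][:,:2].astype(np.float32)),P[m].mean(0))
cv2.imwrite("pics/w3.png",c["frame"][:,:,::-1])
print(toolrel([.578,.0096,.0197]))
E
```

```text
time_s: 12.05
tcp_pos: [0.4498, 0.0095, 0.0285]
eef_rot: [180.0, 0.1, -0.8]
contact_force: [-0.6, 0.7, -3.3]
gripper_width: 0.0213
gripper_force: 45.0
time_s: 12.97
tcp_pos: [0.5774, 0.0091, 0.029]
eef_rot: [180.0, 0.0, -0.9]
contact_force: [0.0, -0.8, -3.9]
gripper_width: 0.0213
gripper_force: 45.0
knob ((0.0, 0.0), 0.0) [nan nan nan]
[ 0.0006 -0.0005  0.0094]Traceback (most recent call last):
  File "held.py", line 8, in <module>
    print("n",len(Q),"pitch slope deg",np.degrees(k[0]).round(2),"top z at tcp",k[1].round(4),"tip x",tip.round(4),"mark x",(tip-.022).round(4),"mark y",((np.percentile(e[:,1],1)+np.percentile(e[:,1],99))/2).round(4),"shank y(x)",np.polyfit(sh[:,0],sh[:,1],1).round(4))
                                                                                                                                                                                                                                      ~~~~~~~~~~^^^^^^^^^^^^^^^^^^^
    raise TypeError("expected non-empty vector for x")
TypeError: expected non-empty vector for x
<stdin>:4: RuntimeWarning: Mean of empty slice.
  ret = um.true_divide(
```

View pics/w3.png

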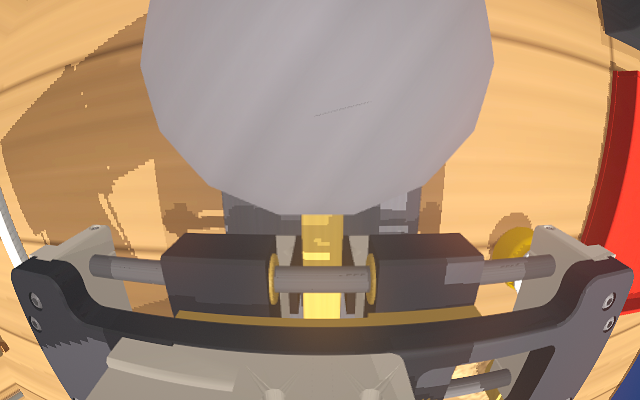

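The picture shows the shank at (320,230), between the fingers and over the bed. The grey disc is the knob right at the lens, and there is no contact force. Lower and release.

```bash
python3 drive.py '[{"trans": [0.0005,-0.0005,0.004]},{"trans": [0.0005,-0.0005,0.007]},{"trans": [0.0005,-0.0005,0.009]},{"trans": [0.0005,-0.0005,0.009]}]'
python3 drive.py '[{},{},{},{},{},{}]' 0.045
python3 drive.py '[{"trans": [0,0,-0.01]},{"trans": [-0.01,0,-0.03]},{"trans": [-0.03,0,-0.06]},{"trans": [-0.06,0,-0.09]},{"trans": [-0.09,0,-0.12]},{"trans": [-0.12,0,-0.16]},{"trans": [-0.13,0,-0.2]},{"trans": [-0.13,0,-0.23]},{"trans": [-0.13,0,-0.24]}]'
cat > onbed.py <<'E'
from h import *
for n in("side","scene","wrist"):
    c=cap(n); P=wpts(c) if n=="wrist" else pts(c); h=rgbhsv(c); H,S,V=[h[...,i].astype(int) for i in range(3)]
    z=P[...,2];X=P[...,0];Y=P[...,1]; ok=(X>.48)&(X<.79)&(np.abs(Y)<.1)
    m=((H<6)|(H>174))&(S>130)&(z>.19)&(z<.206)&ok
    if m.sum()>30: print(n,"knob",np.round(cv2.minEnclosingCircle(P[m][:,:2].astype(np.float32))[0],4),np.median(z[m]))
    m=comps(ok&(z>.0225)&(z<.032),60)
    for a in sorted(m,key=lambda a:-a[1][4])[:2]:
        q=P[a[0]]; g=q[:,0]<.625; L=q[g]; k=np.polyfit(L[:,0],L[:,1],1) 
        print(n,"blank n",len(q),"xmin",np.percentile(q[:,0],.5).round(4),"->mark x",(np.percentile(q[:,0],.5)+.136).round(4),"y at mark",np.polyval(k,.659).round(4),"yaw",np.degrees(k[0]).round(2),"zslope",np.polyfit(q[:,0],q[:,2],1)[0].round(3),"z",np.median(q[:,2]).round(4), "xmax",q[:,0].max().round(4), "ymean disc",)
    b=comps(ok&(z>.011)&(z<.019),300)
    if b: print(n,"bed",cv2.minAreaRect(P[max(b,key=lambda a:a[1][4])[0]][:,:2].astype(np.float32)))
    if n=="wrist": cv2.imwrite("pics/wb.png",c["frame"][:,:,::-1])
E
python3 onbed.py
```

```text
time_s: 13.4
tcp_pos: [0.5785, 0.0097, 0.0202]
eef_rot: [180.0, 0.0, -0.9]
contact_force: [-2.0, 1.2, 1.9]
gripper_width: 0.0213
gripper_force: 45.0
time_s: 13.9
tcp_pos: [0.5789, 0.0097, 0.0201]
eef_rot: [-180.0, -0.0, -0.9]
contact_force: [-0.2, 0.5, -0.6]
gripper_width: 0.0446
gripper_force: 0.0
time_s: 14.65
tcp_pos: [0.4502, 0.0119, 0.2676]
eef_rot: [-179.8, -0.6, -0.8]
contact_force: [1.4, 0.6, 0.1]
gripper_width: 0.045
gripper_force: 0.0
side knob [0.6567 0.0036] 0.19934202143988888
side blank n 399 xmin 0.5244 ->mark x 0.6604 y at mark 0.0057 yaw -1.27 zslope 0.002 z 0.0273 xmax 0.6816 ymean discTraceback (most recent call last):
  File "onbed.py", line 9, in <module>
    q=P[a[0]]; g=q[:,0]<.625; L=q[g]; k=np.polyfit(L[:,0],L[:,1],1)
                                        ~~~~~~~~~~^^^^^^^^^^^^^^^^^
    raise TypeError("expected non-empty vector for x")
TypeError: expected non-empty vector for x
```

```bash
sed -i 's/g=q\[:,0\]<.625;/g=q[:,0]<.625\n        if g.sum()<40: continue\n        /' onbed.py; sed -i 's/^         L=/        L=/' onbed.py; python3 onbed.py; python3 -c "
from h import *
print(toolrel([.659,.0085,.215]))"
```

```text
side knob [0.6575 0.0041] 0.19934941523562394
side blank n 399 xmin 0.5247 ->mark x 0.6607 y at mark 0.0063 yaw -1.1 zslope -0.0 z 0.027 xmax 0.6829 ymean disc
side bed ((0.6359482407569885, 0.007714074105024338), (0.12445002049207687, 0.25897303223609924), 89.34227752685547)
scene knob [0.6608 0.0087] 0.19959934292477954
scene blank n 442 xmin 0.5296 ->mark x 0.6656 y at mark 0.0095 yaw -1.79 zslope -0.002 z 0.027 xmax 0.6851 ymean disc
scene bed ((0.6403485536575317, 0.010486658662557602), (0.12174229323863983, 0.2614990472793579), 89.41942596435547)
wrist blank n 2099 xmin 0.5243 ->mark x 0.6603 y at mark 0.0094 yaw -0.77 zslope 0.0 z 0.0267 xmax 0.6743 ymean disc
wrist bed ((0.5954912304878235, 0.010219760239124298), (0.12143814563751221, 0.17629528045654297), 89.19407653808594)
[ 0.2104 -0.      0.0458]
```

The blank lies flat, with its mark about 4 mm behind the axis, which is within 10 mm. Now press.

```bash
python3 drive.py '[{"trans": [0.015,0,0]},{"trans": [0.04,0,0]},{"trans": [0.07,0,0]},{"trans": [0.1,0,0]},{"trans": [0.13,0,0]},{"trans": [0.16,0,0]},{"trans": [0.18,0,0]},{"trans": [0.195,0,0.01]},{"trans": [0.204,0,0.025]},{"trans": [0.208,0,0.04]},{"trans": [0.208,0,0.045]},{"trans": [0.208,0,0.045]}]' 0 20
python3 drive.py '[{"trans": [0,0,0.005]},{"trans": [0,0,0.01]},{"trans": [0,0,0.014]},{"trans": [0,0,0.018]},{"trans": [0,0,0.022]},{"trans": [0,0,0.026]},{"trans": [0,0,0.03]},{"trans": [0,0,0.033]},{"trans": [0,0,0.035]},{"trans": [0,0,0.035]}]'
```

```text
time_s: 15.85
tcp_pos: [0.6549, 0.0081, 0.2115]
eef_rot: [179.9, 0.3, -0.9]
contact_force: [-0.4, -0.3, 0.3]
gripper_width: 0.0006
gripper_force: 0.0
time_s: 16.68
tcp_pos: [0.6567, 0.0086, 0.182]
eef_rot: [-180.0, -0.1, -0.9]
contact_force: [-5.8, 1.7, 11.5]
gripper_width: 0.0001
gripper_force: 6.0
```

```bash
python3 drive.py '[{"trans": [0,0,0.001]},{"trans": [0,0,0.002]},{"trans": [0,0,0.003]},{"trans": [0,0,0.004]},{"trans": [0,0,0.004]}]'
python3 - <<'E'
from h import *
for n in ("side","scene"):
    c=cap(n);P=pts(c);h=rgbhsv(c);m=((h[...,0]<6)|(h[...,0]>174))&(h[...,1]>130)&(P[...,0]>.6)&(P[...,0]<.7)&(abs(P[...,1])<.05); print(np.percentile(P[m][:,2],[5,50,80,98]).round(4))
E
```

```text
time_s: 17.1
tcp_pos: [0.6568, 0.0085, 0.1807]
eef_rot: [180.0, -0.2, -0.8]
contact_force: [-11.5, 2.2, 24.1]
gripper_width: 0.0006
gripper_force: 11.9
[0.1697 0.1783 0.1808 0.1835]
[0.1738 0.1801 0.1824 0.4028]
```

At the stop (24 N). Hold, rise, and go back for the blank.

```bash
python3 drive.py '[{"trans": [0,0,0.001]},{"trans": [0,0,0.001]},{"trans": [0,0,0.001]},{"trans": [0,0,-0.01]},{"trans": [0,0,-0.025]},{"trans": [0,0,-0.04]},{"trans": [0,0,-0.06]},{"trans": [0,0,-0.08]},{"trans": [-0.02,0,-0.09]},{"trans": [-0.05,0,-0.09]},{"trans": [-0.09,0,-0.09]},{"trans": [-0.13,0,-0.09]}]' - 45
python3 drive.py '[{"trans": [-0.03,0,0]},{"trans": [-0.06,0,0]},{"trans": [-0.08,0,0]},{"trans": [-0.08,0,0]},{"trans": [-0.08,0,0]}]' 0.05
python3 onbed.py; python3 -c "
from h import *
print(toolrel([.575,.0097,.02]))"
```

```text
time_s: 18.2
tcp_pos: [0.5255, 0.0104, 0.2656]
eef_rot: [-180.0, -0.0, -0.9]
contact_force: [-1.2, 0.1, 0.8]
gripper_width: 0.0007
gripper_force: 0.0
time_s: 18.62
tcp_pos: [0.4462, 0.0118, 0.2671]
eef_rot: [-179.9, -0.2, -0.8]
contact_force: [0.2, 0.9, -0.3]
gripper_width: 0.0285
gripper_force: 0.0
side knob [0.6573 0.0044] 0.19942731561972804
side blank n 396 xmin 0.5245 ->mark x 0.6605 y at mark 0.0063 yaw -1.1 zslope 0.004 z 0.0271 xmax 0.6813 ymean disc
side bed ((0.6372040510177612, 0.0072211213409900665), (0.12648849189281464, 0.26132646203041077), 89.40870666503906)
scene knob [0.6602 0.0095] 0.19958942445949734
scene blank n 442 xmin 0.5295 ->mark x 0.6655 y at mark 0.01 yaw -1.3 zslope 0.002 z 0.0271 xmax 0.6864 ymean disc
scene bed ((0.6407557725906372, 0.010936897248029709), (0.12318941205739975, 0.2605583667755127), 89.35863494873047)
wrist blank n 2025 xmin 0.5244 ->mark x 0.6604 y at mark 0.0087 yaw -1.15 zslope -0.001 z 0.0267 xmax 0.6745 ymean disc
wrist bed ((0.5951420664787292, 0.010220598429441452), (0.12127144634723663, 0.17505325376987457), 89.3343734741211)
[1.275e-01 2.000e-04 2.463e-01]
```

```bash
python3 drive.py '[{"trans": [0.02,0,0.03]},{"trans": [0.045,0,0.065]},{"trans": [0.07,0,0.1]},{"trans": [0.09,0,0.135]},{"trans": [0.11,0,0.17]},{"trans": [0.122,0,0.2]},{"trans": [0.1275,0,0.22]},{"trans": [0.1275,0,0.235]},{"trans": [0.1275,0,0.243]},{"trans": [0.1275,0,0.2465]},{"trans": [0.1275,0,0.2465]},{"trans": [0.1275,0,0.2465]}]' 0.05
python3 drive.py '[{},{},{},{},{},{},{}]' 0.005 45
python3 drive.py '[{"trans": [0,0,-0.003]},{"trans": [0,0,-0.008]},{"trans": [-0.01,0,-0.008]},{"trans": [-0.03,0,-0.008]},{"trans": [-0.055,0,-0.008]},{"trans": [-0.08,0,-0.008]},{"trans": [-0.105,0,-0.012]},{"trans": [-0.125,0,-0.025]},{"trans": [-0.14,0,-0.045]},{"trans": [-0.145,0,-0.065]},{"trans": [-0.145,0,-0.085]},{"trans": [-0.145,0,-0.095]}]'
python3 held.py
```

```text
time_s: 19.77
tcp_pos: [0.5748, 0.0098, 0.0202]
eef_rot: [-180.0, -0.0, -0.9]
contact_force: [0.9, 0.3, 1.0]
gripper_width: 0.0494
gripper_force: 0.0
time_s: 20.35
tcp_pos: [0.5745, 0.0098, 0.0201]
eef_rot: [-180.0, -0.0, -0.9]
contact_force: [-1.3, 0.5, 4.8]
gripper_width: 0.0212
gripper_force: 45.0
time_s: 21.35
tcp_pos: [0.4288, 0.0121, 0.1166]
eef_rot: [-179.9, -0.1, -0.9]
contact_force: [0.8, -0.1, -4.0]
gripper_width: 0.0212
gripper_force: 45.0
n 10043 pitch slope deg 1.3 top z at tcp -0.0056 tip x 0.1057 mark x 0.0837 mark y 0.0 shank y(x) [-0.0053 -0.    ]
tcp [0.4299 0.0125 0.1177] [-179.9   -0.2   -0.9] w 0.021650178429546453 F [ 1.4  0.3 -1.1]
```

The manual's scale: turns go in shares of pi rad. Converting my numbers, 7.3 degrees / 180 = 0.0406.

```bash
python3 drive.py '[{"trans": [0.005,0.015,0],"r": [0,0,0.0028]},{"trans": [0.014,0.045,0],"r": [0,0,0.0056]},{"trans": [0.025,0.08,0],"r": [0,0,0.01]},{"trans": [0.036,0.115,0],"r": [0,0,0.0133]},{"trans": [0.047,0.15,0],"r": [0,0,0.0167]},{"trans": [0.059,0.19,0],"r": [0,0,0.0206]},{"trans": [0.072,0.23,0],"r": [0,0,0.0244]},{"trans": [0.085,0.27,0],"r": [0,0,0.0283]},{"trans": [0.096,0.308,0],"r": [0,0,0.0322]},{"trans": [0.108,0.345,0],"r": [0,0,0.0361]},{"trans": [0.118,0.378,0],"r": [0,0,0.0394]},{"trans": [0.124,0.399,0],"r": [0,0,0.0406]}]'
python3 drive.py '[{},{},{}]'
python3 held.py;python3 -c "
from h import *
print(toolrel([.548,-.3885,.0105]))"
```

```text
time_s: 22.4
tcp_pos: [0.5463, -0.3917, 0.1124]
eef_rot: [-180.0, 0.1, -8.4]
contact_force: [0.9, -0.2, -3.0]
gripper_width: 0.021
gripper_force: 45.0
time_s: 22.65
tcp_pos: [0.5457, -0.3882, 0.1129]
eef_rot: [-179.9, 0.1, -8.2]
contact_force: [0.3, 0.8, -4.2]
gripper_width: 0.021
gripper_force: 45.0
n 10099 pitch slope deg 1.07 top z at tcp -0.0059 tip x 0.1063 mark x 0.0843 mark y 0.0003 shank y(x) [-0.0035  0.0001]
tcp [ 0.5461 -0.3879  0.1135] [-1.8e+02  1.0e-01 -8.2e+00] w 0.021224197057090444 F [-0.7 -0.4 -4.1]
[0.0022 0.0004 0.103 ]
```

```bash
python3 drive.py '[{"trans": [0.002,0,0.015]},{"trans": [0.002,0,0.035]},{"trans": [0.002,0,0.055]},{"trans": [0.002,0,0.075]},{"trans": [0.002,0,0.09]},{"trans": [0.002,0,0.098]},{"trans": [0.002,0,0.102]},{"trans": [0.002,0,0.1025]},{"trans": [0.002,0,0.1025]}]'
python3 drive.py '[{},{},{},{},{}]' 0.04
python3 drive.py '[{"trans": [0,0,-0.015]},{"trans": [0,0,-0.04]},{"trans": [0,0,-0.08]},{"trans": [0,0,-0.12]},{"trans": [0,0,-0.16]},{"trans": [0,0,-0.17]}]'
python3 - <<'E'
from meas import *
report(["scene"])
c=cap("side");cv2.imwrite("pics/s4.png",c["frame"][100:400,150:,::-1]); report([c])
c=cap("wrist");P=wpts(c); z=P[...,2]
for a in comps((z>.010)&(z<.024)&(P[...,1]<-.25)&(P[...,0]>.46)&(P[...,0]<.72)&(rgbhsv(c)[...,0]>12)&(rgbhsv(c)[...,0]<35),150): print(axis_fit(P[a[0]][:,:2]),np.median(P[a[0]],0),np.polyfit(P[a[0]][:,0],z[a[0]],1)[0])
E
```

```text
time_s: 23.45
tcp_pos: [0.5496, -0.389, 0.0129]
eef_rot: [180.0, -0.1, -8.2]
contact_force: [0.8, 1.0, -3.5]
gripper_width: 0.021
gripper_force: 45.0
time_s: 23.87
tcp_pos: [0.5494, -0.3894, 0.0128]
eef_rot: [180.0, -0.1, -8.2]
contact_force: [0.2, -0.2, 0.4]
gripper_width: 0.0395
gripper_force: 0.0
time_s: 24.37
tcp_pos: [0.5517, -0.3911, 0.1903]
eef_rot: [179.8, -0.6, -8.1]
contact_force: [1.2, -0.2, 1.5]
gripper_width: 0.0403
gripper_force: 0.0
blank [ 80.   4. 241.] mark [0.6549 0.3974] yaw 17.7 L 0.157 597
blank [ 26.   5. 255.] mark [0.6504 0.3939] yaw 18.9 L 0.156 240
(array([ 0.63297833, -0.40084542]), np.float64(-0.14953427731441976), np.float64(0.15596268879185238)) [ 0.5932802  -0.39317949  0.01671407] -0.00013736162981629177
(array([ 0.49145996, -0.69188347]), np.float64(-0.40822307988980494), np.float64(0.040454569428634526)) [ 0.49252347 -0.69428308  0.01799778] -0.02655591078486458
(array([ 0.4923816 , -0.61898078]), np.float64(-0.49634062081980973), np.float64(0.042018721168123795)) [ 0.4924022  -0.62069822  0.01795235] -0.01684993590490875
(array([ 0.49195213, -0.55851666]), np.float64(-0.308124115674069), np.float64(0.04091367853260245)) [ 0.49391107 -0.55997317  0.01786391] -0.03553678938112097
```

View pics/s4.png

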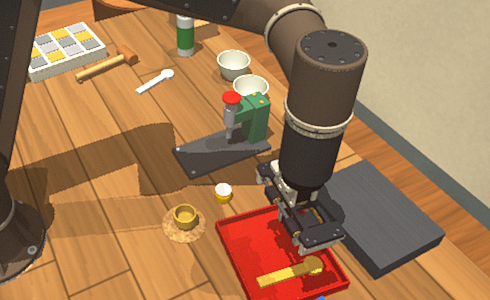

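The picture shows brass flat in the tray at (290,270). The steel blank was knocked about 4 cm towards the mallet, so I'll approach and re-measure it.

Converted, -11 degrees / 180 = -0.0611.

```bash
python3 drive.py '[{"trans": [-0.01,-0.02,-0.02]},{"trans": [-0.025,-0.055,-0.03],"r": [0,0,-0.0056]},{"trans": [-0.04,-0.09,-0.03],"r": [0,0,-0.0111]},{"trans": [-0.053,-0.125,-0.03],"r": [0,0,-0.0167]},{"trans": [-0.066,-0.155,-0.03],"r": [0,0,-0.0222]},{"trans": [-0.078,-0.185,-0.03],"r": [0,0,-0.0278]},{"trans": [-0.087,-0.22,-0.03],"r": [0,0,-0.0333]},{"trans": [-0.096,-0.255,-0.03],"r": [0,0,-0.0389]},{"trans": [-0.105,-0.29,-0.03],"r": [0,0,-0.0444]},{"trans": [-0.114,-0.325,-0.03],"r": [0,0,-0.05]},{"trans": [-0.121,-0.357,-0.03],"r": [0,0,-0.0556]},{"trans": [-0.126,-0.377,-0.03],"r": [0,0,-0.0611]}]'
python3 -c "
from h import *
print(toolrel([.53,.25,.22]),toolrel([.575,.371,.22]))"
```

```text
time_s: 25.52
tcp_pos: [0.477, 0.0042, 0.211]
eef_rot: [180.0, 0.1, 2.9]
contact_force: [0.6, -0.1, 0.4]
gripper_width: 0.0398
gripper_force: 0.0
[ 0.0654 -0.2428 -0.0091] [ 0.1165 -0.3613 -0.0092]
```

Converted, -15.4 degrees / 180 = -0.0856.

```bash
python3 drive.py '[{"trans": [0.008,-0.03,0],"r": [0,0,-0.0111]},{"trans": [0.018,-0.065,0],"r": [0,0,-0.0222]},{"trans": [0.028,-0.1,0],"r": [0,0,-0.0333]},{"trans": [0.038,-0.14,0],"r": [0,0,-0.0444]},{"trans": [0.048,-0.175,0],"r": [0,0,-0.0556]},{"trans": [0.058,-0.21,0],"r": [0,0,-0.0667]},{"trans": [0.067,-0.245,0],"r": [0,0,-0.075]},{"trans": [0.079,-0.28,0],"r": [0,0,-0.0833]},{"trans": [0.093,-0.31,0],"r": [0,0,-0.0856]},{"trans": [0.106,-0.34,0],"r": [0,0,-0.0856]},{"trans": [0.1165,-0.361,0],"r": [0,0,-0.0856]},{"trans": [0.1165,-0.361,0],"r": [0,0,-0.0856]}]' 0.05
python3 drive.py '[{},{}]'
python3 wb.py w4
```

```text
time_s: 26.52
tcp_pos: [0.5773, 0.3715, 0.2087]
eef_rot: [179.9, 0.2, 18.3]
contact_force: [-0.5, -0.8, -0.1]
gripper_width: 0.0502
gripper_force: 0.0
time_s: 26.68
tcp_pos: [0.5761, 0.3675, 0.2104]
eef_rot: [179.9, 0.1, 18.2]
contact_force: [0.3, 0.8, 0.3]
gripper_width: 0.0502
gripper_force: 0.0
mark [0.6514 0.3968] yaw 18.5 L 0.154 [ 300   88   38  132 2876] hsv [ 15.   4. 255.] z 0.01170604947416029
[0.5762 0.3673 0.2111] [1.80e+02 1.00e-01 1.82e+01] [ 49.  22.   1.  -0. -69.  59.]
```

View pics/w4.png

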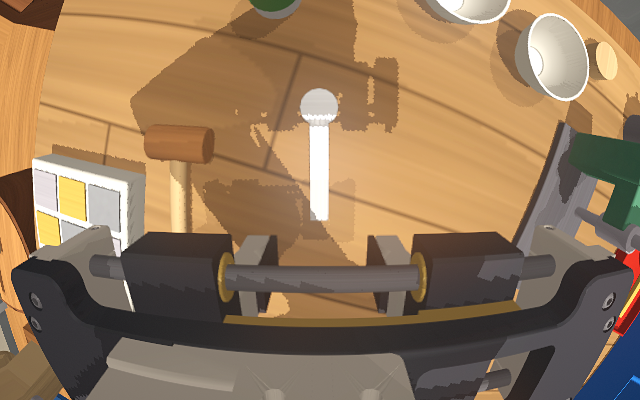

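The picture shows the steel blank at (320,105)-(319,218). The mallet is at (190,150), clear of the gripper.

```bash
python3 drive.py '[{"trans": [0,-0.004,0.03]},{"trans": [0,-0.004,0.07]},{"trans": [0,-0.004,0.11]},{"trans": [0,-0.004,0.145]},{"trans": [0,-0.004,0.175]},{"trans": [0,-0.004,0.192]},{"trans": [0,-0.004,0.202]},{"trans": [0,-0.004,0.2065]},{"trans": [0,-0.004,0.2065]},{"trans": [0,-0.004,0.2065]}]'
python3 drive.py '[{},{},{},{},{},{},{},{}]' 0.005 45
python3 drive.py '[{"trans": [0,0,-0.004]},{"trans": [0,0,-0.01]},{"trans": [0,0,-0.02]},{"trans": [0,0,-0.035]},{"trans": [0,0,-0.05]},{"trans": [0,0,-0.065]},{"trans": [0,0,-0.08]},{"trans": [0,0,-0.08]}]'
python3 held.py; python3 -c "
from h import *
print(toolrel([.45,.2,.085]),toolrel([.45,.0096,.085]))"
```

```text
time_s: 27.57
tcp_pos: [0.5762, 0.3723, 0.007]
eef_rot: [-180.0, -0.1, 18.2]
contact_force: [0.4, -0.4, 0.0]
gripper_width: 0.0502
gripper_force: 0.0
time_s: 28.23
tcp_pos: [0.5757, 0.372, 0.006]
eef_rot: [180.0, -0.0, 18.2]
contact_force: [-0.7, -1.8, 5.6]
gripper_width: 0.0211
gripper_force: 45.0
time_s: 28.9
tcp_pos: [0.5771, 0.3734, 0.0897]
eef_rot: [-179.9, -0.3, 18.2]
contact_force: [0.6, -0.5, -1.7]
gripper_width: 0.0213
gripper_force: 45.0
n 9649 pitch slope deg 0.73 top z at tcp -0.0075 tip x 0.1025 mark x 0.0805 mark y -0.001 shank y(x) [-0.0019 -0.0011]
tcp [0.5764 0.3729 0.0878] [-179.9   -0.2   18.2] w 0.021172953251466262 F [-0.2 -0.5 -3.1]
[-0.1741  0.1248  0.002 ] [-0.2336  0.3056  0.0014]
```

Converted, 19.1 degrees / 180 = 0.1061.

```bash
python3 drive.py '[{"trans": [-0.01,0.012,0],"r": [0,0,0.0056]},{"trans": [-0.03,0.036,0],"r": [0,0,0.0139]},{"trans": [-0.052,0.064,0],"r": [0,0,0.025]},{"trans": [-0.075,0.094,0],"r": [0,0,0.0361]},{"trans": [-0.1,0.126,0],"r": [0,0,0.0472]},{"trans": [-0.125,0.16,0],"r": [0,0,0.0583]},{"trans": [-0.15,0.193,0],"r": [0,0,0.0694]},{"trans": [-0.175,0.227,0],"r": [0,0,0.0806]},{"trans": [-0.197,0.257,0],"r": [0,0,0.0917]},{"trans": [-0.217,0.283,0],"r": [0,0,0.1]},{"trans": [-0.23,0.3,0],"r": [0,0,0.1061]},{"trans": [-0.2335,0.3055,0],"r": [0,0,0.1061]}]'
python3 drive.py '[{},{},{}]'
python3 held.py; python3 -c "
from h import *
print(toolrel([.45,.0096,.0295]),toolrel([.574,.0096,.0295]))"
```

```text
time_s: 29.95
tcp_pos: [0.4462, 0.0059, 0.0848]
eef_rot: [180.0, 0.1, -1.1]
contact_force: [-0.1, 1.1, -2.2]
gripper_width: 0.0212
gripper_force: 45.0
time_s: 30.2
tcp_pos: [0.4496, 0.0094, 0.0854]
eef_rot: [-180.0, -0.0, -0.9]
contact_force: [0.6, -0.2, -3.0]
gripper_width: 0.0213
gripper_force: 45.0
n 9581 pitch slope deg 0.85 top z at tcp -0.0057 tip x 0.1014 mark x 0.0794 mark y -0.0001 shank y(x) [-0.0049 -0.0001]
tcp [0.4496 0.0096 0.0854] [-180.    -0.    -0.9] w 0.02137298158620052 F [ 0.2 -0.1 -2.9]
[ 0.0004 -0.      0.0559] [ 0.1244 -0.0019  0.0559]
```

```bash
python3 drive.py '[{"trans": [0,0,0.015]},{"trans": [0,0,0.03]},{"trans": [0,0,0.045]},{"trans": [0,0,0.053]},{"trans": [0,0,0.056]},{"trans": [0,0,0.056]}]'
python3 drive.py '[{"trans": [0.01,0,0]},{"trans": [0.03,0,0]},{"trans": [0.05,-0.0005,0]},{"trans": [0.07,-0.001,0]},{"trans": [0.09,-0.0015,0]},{"trans": [0.106,-0.002,0]},{"trans": [0.117,-0.002,0]},{"trans": [0.123,-0.002,0]},{"trans": [0.125,-0.002,0]},{"trans": [0.125,-0.002,0]}]'
python3 drive.py '[{"trans": [0,0,0.004]},{"trans": [0,0,0.007]},{"trans": [0,0,0.0085]},{"trans": [0,0,0.0085]}]'
python3 drive.py '[{},{},{},{},{},{}]' 0.045
python3 drive.py '[{"trans": [0,0,-0.01]},{"trans": [-0.01,0,-0.03]},{"trans": [-0.03,0,-0.06]},{"trans": [-0.06,0,-0.09]},{"trans": [-0.09,0,-0.12]},{"trans": [-0.12,0,-0.16]},{"trans": [-0.13,0,-0.2]},{"trans": [-0.13,0,-0.23]},{"trans": [-0.13,0,-0.24]},{"trans": [-0.13,0,-0.24]}]'
python3 onbed.py; python3 -c "
from h import *
print(toolrel([.659,.0085,.215]))"
```

```text
time_s: 30.75
tcp_pos: [0.4489, 0.0091, 0.0289]
eef_rot: [180.0, 0.1, -0.9]
contact_force: [-0.4, -0.8, -2.6]
gripper_width: 0.0214
gripper_force: 45.0
time_s: 31.58
tcp_pos: [0.574, 0.0088, 0.0296]
eef_rot: [-180.0, 0.0, -0.9]
contact_force: [-0.1, 0.2, -2.9]
gripper_width: 0.021
gripper_force: 45.0
time_s: 31.92
tcp_pos: [0.5734, 0.0089, 0.0211]
eef_rot: [180.0, 0.0, -0.9]
contact_force: [-0.3, 0.1, -0.8]
gripper_width: 0.0214
gripper_force: 45.0
time_s: 32.42
tcp_pos: [0.5743, 0.0089, 0.0211]
eef_rot: [-180.0, -0.0, -0.9]
contact_force: [0.3, 0.3, -0.2]
gripper_width: 0.0448
gripper_force: 0.0
time_s: 33.25
tcp_pos: [0.4457, 0.0115, 0.2662]
eef_rot: [-179.8, -0.5, -0.8]
contact_force: [0.8, 0.7, -1.0]
gripper_width: 0.045
gripper_force: 0.0
side knob [0.6568 0.0038] 0.19882103007340457
side blank n 410 xmin 0.5189 ->mark x 0.6549 y at mark 0.0053 yaw -0.87 zslope 0.003 z 0.0271 xmax 0.6761 ymean disc
side bed ((0.6366785764694214, 0.0073982104659080505), (0.12502136826515198, 0.25991737842559814), 89.13153076171875)
scene knob [0.6615 0.0087] 0.19958245850591194
scene blank n 426 xmin 0.5235 ->mark x 0.6595 y at mark 0.0103 yaw -0.51 zslope 0.0 z 0.027 xmax 0.6793 ymean disc
scene bed ((0.6412680149078369, 0.01094866544008255), (0.12128493189811707, 0.2616708278656006), 89.8218994140625)
wrist blank n 2175 xmin 0.5188 ->mark x 0.6548 y at mark 0.0082 yaw -0.89 zslope -0.0 z 0.0267 xmax 0.6712 ymean disc
wrist bed ((0.592976450920105, 0.01027844101190567), (0.1210828647017479, 0.16932903230190277), 89.29887390136719)
[ 0.2153 -0.001   0.0459]
```

Mark within about 2 mm of the axis. Press.

```bash
python3 drive.py '[{"trans": [0.015,0,0]},{"trans": [0.04,0,0]},{"trans": [0.07,0,0]},{"trans": [0.1,0,0]},{"trans": [0.13,0,0]},{"trans": [0.16,0,0]},{"trans": [0.185,0,0]},{"trans": [0.2,0,0.01]},{"trans": [0.21,-0.001,0.025]},{"trans": [0.213,-0.001,0.04]},{"trans": [0.213,-0.001,0.045]},{"trans": [0.213,-0.001,0.045]}]' 0 20
python3 drive.py '[{"trans": [0,0,0.005]},{"trans": [0,0,0.01]},{"trans": [0,0,0.014]},{"trans": [0,0,0.018]},{"trans": [0,0,0.022]},{"trans": [0,0,0.026]},{"trans": [0,0,0.03]},{"trans": [0,0,0.033]},{"trans": [0,0,0.035]},{"trans": [0,0,0.037]},{"trans": [0,0,0.038]},{"trans": [0,0,0.038]}]'
python3 drive.py '[{"trans": [0,0,0.001]},{"trans": [0,0,0.001]},{"trans": [0,0,0.001]}]'
```

```text
time_s: 34.4
tcp_pos: [0.6553, 0.0083, 0.2125]
eef_rot: [179.9, 0.3, -0.9]
contact_force: [-0.9, -0.6, 0.4]
gripper_width: 0.0003
gripper_force: 0.0
time_s: 35.4
tcp_pos: [0.6571, 0.0087, 0.1808]
eef_rot: [-180.0, -0.1, -0.9]
contact_force: [-7.1, 2.4, 13.1]
gripper_width: 0.0006
gripper_force: 7.0
time_s: 35.65
tcp_pos: [0.6572, 0.0087, 0.1807]
eef_rot: [-180.0, -0.2, -0.8]
contact_force: [-9.1, 1.2, 20.1]
gripper_width: 0.0002
gripper_force: 9.4
```

```bash
python3 drive.py '[{"trans": [0,0,0.001]},{"trans": [0,0,0.002]},{"trans": [0,0,0.002]},{"trans": [0,0,0.002]}]'
python3 drive.py '[{"trans": [0,0,-0.01]},{"trans": [0,0,-0.025]},{"trans": [0,0,-0.04]},{"trans": [0,0,-0.06]},{"trans": [0,0,-0.08]},{"trans": [-0.02,0,-0.09]},{"trans": [-0.05,0,-0.09]},{"trans": [-0.09,0,-0.09]},{"trans": [-0.13,0,-0.09]},{"trans": [-0.17,0,-0.09]},{"trans": [-0.21,0,-0.09]},{"trans": [-0.21,0,-0.09]}]' - 45
python3 drive.py '[{},{},{}]' 0.05
python3 onbed.py; python3 -c "
from h import *
print(toolrel([.572,.0095,.02]))"
```

```text
time_s: 35.98
tcp_pos: [0.6573, 0.0086, 0.1806]
eef_rot: [180.0, -0.2, -0.8]
contact_force: [-13.5, 3.8, 29.5]
gripper_width: 0.0006
gripper_force: 14.5
time_s: 36.98
tcp_pos: [0.4411, 0.0109, 0.2657]
eef_rot: [-179.9, -0.1, -0.9]
contact_force: [0.4, -0.6, -0.8]
gripper_width: 0.0007
gripper_force: 0.0
time_s: 37.23
tcp_pos: [0.4479, 0.0121, 0.2653]
eef_rot: [-180.0, -0.0, -0.9]
contact_force: [0.6, 0.5, 0.2]
gripper_width: 0.015
gripper_force: 0.0
side knob [0.6567 0.0025] 0.19919696068939569
side blank n 410 xmin 0.5186 ->mark x 0.6546 y at mark 0.0043 yaw -1.6 zslope 0.003 z 0.0271 xmax 0.6764 ymean disc
side bed ((0.6369651556015015, 0.006970468908548355), (0.12517902255058289, 0.2611037790775299), 89.51883697509766)
scene knob [0.6608 0.0093] 0.19979221398623537
scene blank n 432 xmin 0.5231 ->mark x 0.6591 y at mark 0.0099 yaw -0.69 zslope -0.0 z 0.0271 xmax 0.6789 ymean disc
scene bed ((0.6408098936080933, 0.010340318083763123), (0.12218668311834335, 0.26062723994255066), 89.317626953125)
wrist blank n 2194 xmin 0.5194 ->mark x 0.6554 y at mark 0.0082 yaw -1.06 zslope -0.001 z 0.0267 xmax 0.6717 ymean disc
wrist bed ((0.5949118733406067, 0.010140333324670792), (0.12108407914638519, 0.17388994991779327), 89.12074279785156)
[0.1245 0.0003 0.2444]
```

```bash
python3 drive.py '[{"trans": [0.02,0,0.03]},{"trans": [0.045,0,0.065]},{"trans": [0.07,0,0.1]},{"trans": [0.09,0,0.135]},{"trans": [0.108,0,0.17]},{"trans": [0.12,0,0.2]},{"trans": [0.1245,0,0.22]},{"trans": [0.1245,0,0.235]},{"trans": [0.1245,0,0.242]},{"trans": [0.1245,0,0.245]},{"trans": [0.1245,0,0.245]},{"trans": [0.1245,0,0.245]}]' 0.05
python3 drive.py '[{},{},{},{},{},{},{}]' 0.005 45
python3 drive.py '[{"trans": [0,0,-0.003]},{"trans": [0,0,-0.008]},{"trans": [-0.01,0,-0.008]},{"trans": [-0.03,0,-0.008]},{"trans": [-0.055,0,-0.008]},{"trans": [-0.08,0,-0.008]},{"trans": [-0.105,0,-0.012]},{"trans": [-0.125,0,-0.025]},{"trans": [-0.14,0,-0.045]},{"trans": [-0.145,0,-0.065]},{"trans": [-0.145,0,-0.085]},{"trans": [-0.145,0,-0.095]}]'
python3 held.py; python3 -c "
from h import *
x=np.array([.9898,-.1426]);y=np.array([.1426,.9898]);o=np.array([.583,-.343])+.045*y-.028*x;print(o,toolrel([*o,.115]))"
```

```text
time_s: 38.38
tcp_pos: [0.5723, 0.0101, 0.0208]
eef_rot: [-180.0, -0.1, -0.9]
contact_force: [0.5, -0.4, 0.5]
gripper_width: 0.0497
gripper_force: 0.0
time_s: 38.97
tcp_pos: [0.5718, 0.0099, 0.0206]
eef_rot: [-180.0, -0.0, -0.9]
contact_force: [-1.4, 0.3, 5.9]
gripper_width: 0.0214
gripper_force: 45.0
time_s: 39.97
tcp_pos: [0.4263, 0.0124, 0.1172]
eef_rot: [-179.9, -0.1, -0.9]
contact_force: [1.2, 1.1, -2.9]
gripper_width: 0.0214
gripper_force: 45.0
n 9700 pitch slope deg 0.96 top z at tcp -0.005 tip x 0.1022 mark x 0.0802 mark y 0.0003 shank y(x) [ 0.0083 -0.0002]
tcp [0.4274 0.0127 0.1183] [-179.9   -0.3   -0.9] w 0.021227949266605043 F [ 2.2  0.3 -0.2]
[ 0.5617026 -0.2944662] [0.1389 0.3052 0.0033]
```

Converted, 7.3 degrees / 180 = 0.0406.

```bash
python3 drive.py '[{"trans": [0.006,0.012,0],"r": [0,0,0.0028]},{"trans": [0.016,0.035,0],"r": [0,0,0.0056]},{"trans": [0.028,0.062,0],"r": [0,0,0.01]},{"trans": [0.041,0.09,0],"r": [0,0,0.0133]},{"trans": [0.055,0.12,0],"r": [0,0,0.0167]},{"trans": [0.069,0.15,0],"r": [0,0,0.0206]},{"trans": [0.083,0.18,0],"r": [0,0,0.0244]},{"trans": [0.097,0.21,0],"r": [0,0,0.0283]},{"trans": [0.11,0.24,0],"r": [0,0,0.0322]},{"trans": [0.123,0.268,0],"r": [0,0,0.0361]},{"trans": [0.134,0.293,0],"r": [0,0,0.0394]},{"trans": [0.14,0.305,0],"r": [0,0,0.0406]}]'
python3 drive.py '[{},{},{}]'
python3 held.py;python3 -c "
from h import *
print(toolrel([.5635,-.2945,.0115]))"
```

```text
time_s: 41.02
tcp_pos: [0.5617, -0.2974, 0.1133]
eef_rot: [180.0, 0.1, -8.3]
contact_force: [-0.0, 0.2, -2.9]
gripper_width: 0.0214
gripper_force: 45.0
time_s: 41.27
tcp_pos: [0.5608, -0.2941, 0.1141]
eef_rot: [-180.0, 0.1, -8.2]
contact_force: [0.2, -0.3, -2.5]
gripper_width: 0.0211
gripper_force: 45.0
n 9743 pitch slope deg 0.87 top z at tcp -0.0056 tip x 0.1029 mark x 0.0809 mark y 0.0005 shank y(x) [ 0.009  -0.0001]
tcp [ 0.5611 -0.294   0.1145] [-1.8e+02  1.0e-01 -8.2e+00] w 0.021478251157339083 F [ 0.7  0.4 -2.9]
[0.0026 0.0002 0.103 ]
```

```bash
python3 drive.py '[{"trans": [0.0025,0,0.015]},{"trans": [0.0025,0,0.035]},{"trans": [0.0025,0,0.055]},{"trans": [0.0025,0,0.075]},{"trans": [0.0025,0,0.09]},{"trans": [0.0025,0,0.099]},{"trans": [0.0025,0,0.103]},{"trans": [0.0025,0,0.104]},{"trans": [0.0025,0,0.104]}]'
python3 drive.py '[{},{},{},{},{}]' 0.04
python3 drive.py '[{"trans": [0,0,-0.015]},{"trans": [0,0,-0.04]},{"trans": [0,0,-0.08]},{"trans": [0,0,-0.12]},{"trans": [0,0,-0.16]},{"trans": [-0.03,0.01,-0.17]},{"trans": [-0.03,0.01,-0.17]},{"trans": [-0.03,0.01,-0.17]}]'
python3 - <<'E'
from meas import *
c=cap("scene");P=pts(c);z=P[...,2];X=P[...,0];Y=P[...,1]
print("left raised", [(np.round(np.median(P[a[0]],0),3),a[1][4]) for a in comps((Y>.12)&(Y<.45)&(X>.2)&(X<.78)&(z>.007)&(z<.02),60)])
d=cap("side");cv2.imwrite("pics/s5.png",d["frame"][60:400,100:,::-1])
c=cap("wrist");P=wpts(c); z=P[...,2];X=P[...,0];Y=P[...,1]; h=rgbhsv(c)
for a in comps((z>.010)&(z<.024)&(Y<-.22)&(Y>-.46)&(X>.48)&(X<.69)&~(((h[...,0]<7)|(h[...,0]>172))&(h[...,1]>120)),400): print(axis_fit(P[a[0]][:,:2]),np.median(P[a[0]],0))
E
```

```text
time_s: 42.07
tcp_pos: [0.5649, -0.2951, 0.0118]
eef_rot: [180.0, -0.1, -8.2]
contact_force: [0.3, 1.2, -2.7]
gripper_width: 0.0213
gripper_force: 45.0
time_s: 42.48
tcp_pos: [0.5647, -0.2955, 0.0117]
eef_rot: [180.0, -0.1, -8.2]
contact_force: [0.4, -0.3, -0.1]
gripper_width: 0.0395
gripper_force: 0.0
time_s: 43.15
tcp_pos: [0.5329, -0.3013, 0.1832]
eef_rot: [180.0, -0.2, -8.2]
contact_force: [0.5, -0.3, -0.4]
gripper_width: 0.0401
gripper_force: 0.0
left raised []
(array([ 0.64450292, -0.3067165 ]), np.float64(-0.1575616693832828), np.float64(0.15425662754399092)) [ 0.60510488 -0.29896777  0.01670922]
(array([ 0.63296016, -0.40011882]), np.float64(-0.14427563122747186), np.float64(0.15501336897966167)) [ 0.59195309 -0.39193562  0.01658566]
(array([ 0.57235648, -0.45654449]), np.float64(-0.1526499678107411), np.float64(0.11202525424554882)) [ 0.54010695 -0.45210368  0.01713874]
```

View pics/s5.png

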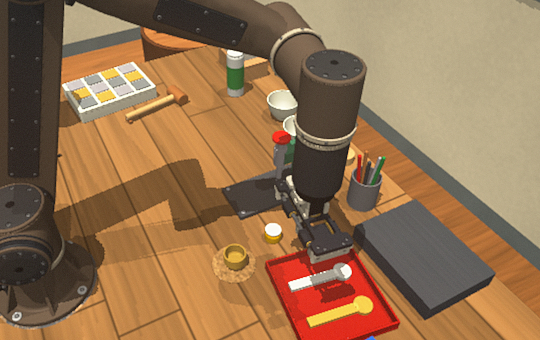

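The picture shows both blanks flat in the tray at (320,277) and (340,312) and the cup on the mat at (235,257). No other blanks are on the bench, so I'll hand in.

```bash
python3 -c "
from plant import r
print(r.close_job())"
```

```text
the job is handed in; nothing more can be done
None
```

The job is handed in: the cup stands on the cork mat, and the brass and steel blanks (the only two on the bench) were each pressed to the stop and lie flat in the red tray; no verdict was returned.

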